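# Snap the cover onto the terminal box and press its test button

### The job

Set the loose cover on the open terminal box and press it down, first one short side and then the other, until the clips at all four corners have clicked and the cover lies flush along every edge; press no harder than the clicks need, so that the box's soft rubber buffers are never squashed flat. Then press the box's test button fully down and let it spring back. Leave the tools and parts around it where they are.

Things in the scene. Friction and masses are not known exactly. Their poses are not given: they have to be found in the camera images.
- bay (a point): terminal box, grey plastic, 90 mm along its x, 162 mm along y, standing fast on four soft rubber buffers. Point: centre of its open bay, level with the tops of the bay's walls, 60 mm above the bench. The bay is 90 mm (x) by 110 mm (y) outside, walls 2 mm. A closed end with the test button runs from 55 to 107 mm along +y; a cable gland sticks out 19 mm at the -y end. z up
- clip_nose (a point): nose of one of four black spring clips with sloped tops inside the bay: two on the +y wall and two on the -y wall, 26 mm either side of its middle, 45 mm from the bay's centre, 7.5 mm below the wall's top. The two of a side snap over the cover's tongues when the middle of that side is pressed with about 8 to 15 N (corner by corner, 5 to 12 N); all four at once take twice that
- case (a joint): how far the box has sunk into its soft rubber buffers, in m: 0 unloaded; it sinks 5 to 10 mm, staying level, under the push that a click needs, and springs back, so the height at which a clip snaps varies; 0.012, about 20 N on box or cover, counts as squashed flat
- cover_deck (a point): loose cover, grey plastic, 0.1 kg: a plate 89 mm (its x) by 109 mm (y), 3.5 mm thick, a raised deck 32 (x) by 46 (y) by 14 mm high on its middle to grip it by, and ribs below that fit between the long walls with 2.4 mm play. Point: centre of the deck, 7 mm below its top, 23.5 mm above the bench at the start (it stands on its tongues, right way up). Fits either way round, x along the box's x
- front_left (a point): point on the top of the cover's plate above its -x +y corner tongue, 26 mm (x) and 43 mm (y) from the centre, 12 mm in from the edge: a place to press. The tongue reaches 13 mm below the plate. Laid on the bay unpressed, the cover rests on the clips about 8 mm too high. Clicked home, this point is 3.5 mm above the bay's walls (63.5 mm above the bench, box unloaded) and the deck point 10.5 mm
- front_right (a point): the same for the -x -y corner
- back_left (a point): the same for the +x +y corner
- back_right (a point): the same for the +x -y corner
- test_top (a point): the centre of the top face of the test button, a round black push button of 22 mm diameter in a metal bezel of 38 mm, on the closed end of the box, 84 mm along the box's +y from the bay's centre; its top lies about 21 mm above the tops of the walls and it is pressed straight down
- test (a joint): travel of the test button in m: 0 released, 0.005 fully down (about 5 N); a spring returns it
- capacitor: a bystander: upright capacitor can, 35 mm diameter, 74 mm high; origin at the centre of its underside
- tape: a bystander: black roll of tape lying flat, 62 mm diameter, 19 mm high; origin at the centre of its underside
- screwdriver: a bystander: screwdriver lying on the bench, 200 mm long along its y, handle 30 mm thick; origin at the centre of its underside
- pliers: a bystander: pliers lying on the bench, 164 mm long along their x; origin at the centre of the underside

How it is judged:
By the outcome, as a careful person would: the job done as asked, in the order asked, and still so for the second after the job is handed in, with the robot touching nothing.
It also fails if it takes over 51 s, if anything falls off the work surface, if the arm or the gripper's body presses on something with over 40 N, if the wrist force passes 120 N, or if a joint passes its speed limit or range.

### The arm

A 6-joint arm with a two-finger parallel gripper is mounted at the origin on a cart in front of the work surface, level with it; the furniture and walls round the work are solid. World frame = base frame: x ahead of the robot, y to its left, z up, the work surface at z = 0. Lengths are in mm, angles in rad, forces in N, time in s.
With the tool pointing down it reaches from about 375 to 825 mm from the base axis. Payload 5.5 kg.
Tool frame: the origin (TCP) lies at the very end of the fingers, on their centre line; the grasp point (between the pads) lies behind it (arm.grip_point_offset is the z of the grasp point in the tool frame, in mm); z points along the fingers, y is the line along which they close (so a half turn about z gives the same grasp; the last joint's range is limited). The gripper opens to 85 mm and grips with 20 to 120 N. Pads are 22 mm wide; open, the fingers measure 114 mm over their backs; the gripper's body (76 mm by 85 mm) begins 54 mm behind the grasp point. The pads swing forward as they close: fully open they stand 13 mm farther back than shut.
Start: joints at [1.162, 0.314, -0.047, 1.21, 0, 1.571], TCP at [238.501, 550.556, 231.299] pointing down, gripper open.
Joint ranges: [-2.67, 2.67], [-0.69, 1.73], [-1.03, 1.25], [-2.08, 2.16], [-1.42, 1.45], [-3.14, 3.14]. Speed limits (rad/s): [2.39, 2.39, 3.01, 3.14, 3.14, 3.14].

### API

Orientations are given as a unit quaternion [w, x, y, z].
In Python, from rig import arm, vision gives the robot as it stands. The module is installed in compiled form; this text tells all that it offers.
- The arm moves only by the tool apply_moves, never from a script. Its argument "targets" is a list of rows, each a list of 3 entries, a list of its own where there are three numbers: the shift along the tool's x, y, z as a fraction of full scale, then the turn, a rotation vector about the tool's x, y, z as a fraction of full scale, then the closure, from -1 (fully open) to 1 (shut). A call has exactly 5 rows; each row is the pose to reach, as a shift and turn from the pose commanded when the call began, along the tool's axes at that moment, turning the shorter way round; what a row does not reach only later rows make up. Full scale, the value 1, is 0.2 m for a shift and 2 pi rad for a turn. A row lasts 1/10 s, in which the tool goes at most 50 mm and 8.59 degrees, less where a joint would pass 70% of its speed; a pose out of reach is approached as far as the arm can. A call with a number of a shift or a turn outside -1 to 1 is refused whole. A call with a gripper value outside its range is refused whole. The fingers move at their own pace and stop on an object; "grip_force" is the grip in N (left out, the last holds). Time passes only in rows, so rows that repeat a pose let the fingers close, or fill a call up. It gives the time, the measured TCP pose, the force, the opening and the grip force at its end, in the units of the state.
- arm.read_state(): the state, without advancing time (a new reading comes with each control period).
- vision.grab_frame(name): name is "side" or "top"; returns the picture (420x560x3 uint8, blue, green, red); there is no depth.
- vision.camera_params(name): a dict with "K" (3x3 intrinsics, pixels), "camera_from_world" (4x4, takes a point from world to camera coordinates). Camera axes: x right, y up, looking along -z (the intrinsics and any distortion apply to the point x, -y, -z); pixel columns grow to the right and rows downward; lengths in mm; the calibration is good to about 2 mm. A picture is of the moment at which its call begins. camera_params takes no time and is no camera call.
- arm.close_job(): hands the job in; it is judged then, once.
The state is a dict: "time": time; "qpos": joint angles; "joint_vel": joint speeds; "tau": joint torques, N m; "tool_pos": TCP position; "ee_rot": TCP orientation; "force": force on the tool from outside, world axes, zero at the start; "ft_torque": the same for the moment, N m; "grip_width": finger opening in mm; "grasp_force": force on a finger pad.
Only numpy, scipy, OpenCV 4.12 (cv2) and the standard library are available. Lean on these libraries where they do the work, as an engineer would, in place of code of your own. Each camera call takes 0.05 s, during which the arm holds its last target. There are 200 camera calls.

## Working session

There is one attempt and no reset: what is moved stays moved. The work goes in short steps, Python scripts to look and compute and a tool call to move; the robot and the scene stay as the last step left them, time stands still between calls to the robot, and variables do not carry over. Pictures are saved under pics/ and viewed, at most 10 in all, crops included, and the job is handed in when it is done.

Besides the shell and the picture viewer there is one more tool, called after "Emit:" by a JSON object that holds its "method" and its "body", one argument or row to a line. apply_moves: Moves the arm, as the interface text tells. Shift numbers are shares of 0.2 m and turn numbers shares of 2 pi rad, none past 1 either way. Its arguments: {"type":"object","properties":{"targets":{"type":"array","items":{"type":"array"}},"grip_force":{"type":"number"}},"required":["targets"]}

```bash
mkdir -p pics; cat > h.py <<'E'
import numpy as np, cv2
from rig import arm, vision
def ray(cam,u,v):
    p=vision.camera_params(cam);K=np.array(p["K"]);T=np.array(p["camera_from_world"])
    d=np.linalg.inv(K)@[u,v,1];d=np.array([d[0],-d[1],-d[2]])
    R=T[:3,:3];return -R.T@T[:3,3],R.T@d
def onz(cam,u,v,z):
    o,d=ray(cam,u,v);return o+d*(z-o[2])/d[2]
def proj(cam,P):
    p=vision.camera_params(cam);K=np.array(p["K"]);T=np.array(p["camera_from_world"])
    c=T[:3,:3]@np.array(P,float)+T[:3,3];c=K@[c[0],-c[1],-c[2]];return c[:2]/c[2]
E
python3 - <<'E'
from h import *
for c in("top","side"):
    cv2.imwrite(f"pics/{c}0.png",vision.grab_frame(c));p=vision.camera_params(c);print(p.keys(),ray(c,280,210))
s=arm.read_state();print(s,arm.grip_point_offset)
E
```

```text
dict_keys(['K', 'camera_from_world']) (array([470.26963637,  14.13405201, 990.36247337]), array([ 0.08733901, -0.01450429, -0.99636898]))
dict_keys(['K', 'camera_from_world']) (array([423.69836419, 629.83371793, 607.70201156]), array([ 0.15933312, -0.74626998, -0.64640067]))
{'time': 0.1, 'qpos': array([ 1.16195523e+00,  3.14172957e-01, -4.79938348e-02,  1.21020804e+00,
        1.64197580e-05,  1.57080236e+00]), 'joint_vel': array([ 4.45219826e-04, -3.06497868e-04,  2.83518767e-03,  5.82347415e-04,
       -1.05995234e-05, -5.30984765e-05]), 'tau': array([ 1.04748393e-03, -5.40767777e+01,  3.40540981e+01,  1.11525552e-02,
        3.36354390e-05,  1.80207712e-05]), 'tool_pos': array([238.31057225, 550.0617542 , 230.50374268]), 'ee_rot': array([-1.68254925e-04,  2.03002705e-01,  9.79177859e-01, -7.71154222e-04]), 'force': array([-0.55168566,  0.10734899, -0.2274697 ]), 'ft_torque': array([ 0.01280965, -0.07027535, -0.0248367 ]), 'grasp_force': 0.0, 'grip_width': 85.39603641054457} -18.700000000000003
```

View pics/top0.png

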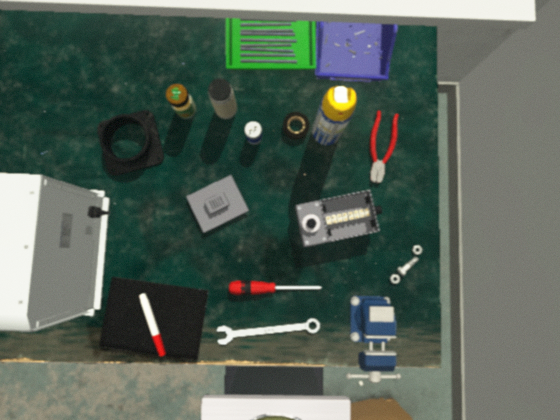

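View pics/side0.png

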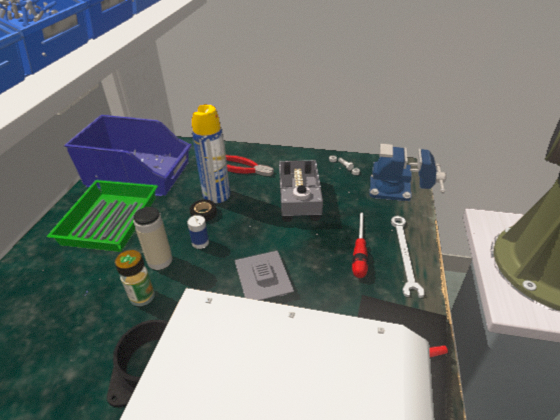

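Top view: the cover is at about (217,205) with its deck at (217,203), the box is at about (338,218) with its button at (311,223) on the +y (left) end, and the gland is at (380,210). The side view shows the cover at (264,275) and the box at (300,188). Next I'll measure them on enlarged crops.

```bash
python3 - <<'E'
from h import *
im=cv2.imread("pics/top0.png")
hsv=cv2.cvtColor(im,cv2.COLOR_BGR2HSV)
m=((hsv[...,1]<60)&(hsv[...,2]>75)).astype(np.uint8)*255
n,l,st,ce=cv2.connectedComponentsWithStats(m)
for i in range(1,n):
    x,y,w,h,a=st[i]
    if a>60 and 170<ce[i][0]<390 and 170<ce[i][1]<260:
        c=max(cv2.findContours((l==i).astype(np.uint8),0,2)[0],key=cv2.contourArea)
        r=cv2.minAreaRect(c);print(st[i],r);b=cv2.boxPoints(r);print(b.round(1).tolist())
        for z in(16,60):print(z,[onz("top",*p,z)[:2].round(0).tolist() for p in b])
print("tcp px",proj("top",[238,550,231]),proj("side",[238,550,231]))
a=cv2.resize(im[165:255,175:265],(540,540),interpolation=2)
b=cv2.resize(im[175:260,285:390],None,fx=5,fy=5,interpolation=2)
o=np.zeros((540,0,3),np.uint8)
A=cv2.resize(im[170:255,180:390],None,fx=3.8,fy=3.8,interpolation=2)
s=cv2.imread("pics/side0.png")
B=cv2.resize(s[150:310,225:335],None,fx=1.6,fy=1.6,interpolation=2)
o=np.zeros((A.shape[0]+B.shape[0],A.shape[1],3),np.uint8);o[:A.shape[0]]=A;o[A.shape[0]:,:B.shape[1]]=B
M=cv2.cvtColor(cv2.resize(m[170:255,180:390],None,fx=2.5,fy=2.5),8);o[A.shape[0]:A.shape[0]+M.shape[0],200:200+M.shape[1]]=M[:,:598]
print(o.shape);cv2.imwrite("pics/crop1.png",o)
E
```

```text
[     0      0    560    420 103640] ((279.5, 209.5), (419.0, 559.0), 90.0)
[[-0.0, 0.0], [559.0, 0.0], [559.0, 419.0], [0.0, 419.0]]
16 [[1017.0, 644.0], [1070.0, -648.0], [121.0, -607.0], [111.0, 565.0]]
60 [[992.0, 616.0], [1043.0, -618.0], [137.0, -579.0], [127.0, 540.0]]
[370 159  16  24 295] ((377.5, 170.5), (23.0, 15.0), 90.0)
[[370.0, 159.0], [385.0, 159.0], [385.0, 182.0], [370.0, 182.0]]
16 [[675.0, -199.0], [676.0, -233.0], [624.0, -233.0], [623.0, -199.0]]
60 [[666.0, -189.0], [667.0, -222.0], [617.0, -222.0], [616.0, -190.0]]
[ 186  175   63   58 2138] ((216.8546142578125, 202.82701110839844), (42.044830322265625, 51.449012756347656), 63.99665832519531)
[[184.5, 195.1999969482422], [230.8000030517578, 172.6999969482422], [249.1999969482422, 210.39999389648438], [203.0, 233.0]]
16 [[583.0, 210.0], [636.0, 111.0], [553.0, 67.0], [501.0, 166.0]]
60 [[578.0, 201.0], [628.0, 106.0], [549.0, 65.0], [500.0, 159.0]]
[ 296  189   84   58 3082] ((337.1180725097656, 217.68569946289062), (44.34375762939453, 77.82046508789062), 78.11134338378906)
[[294.5, 204.0], [370.6000061035156, 188.0], [379.79998779296875, 231.39999389648438], [303.6000061035156, 247.39999389648438]]
16 [[570.0, -32.0], [610.0, -201.0], [514.0, -221.0], [475.0, -53.0]]
60 [[565.0, -30.0], [603.0, -191.0], [512.0, -210.0], [475.0, -50.0]]
tcp px [-65.07133843 387.24199073] [580.55055396 589.72510813]
(579, 798, 3)
```

View pics/crop1.png

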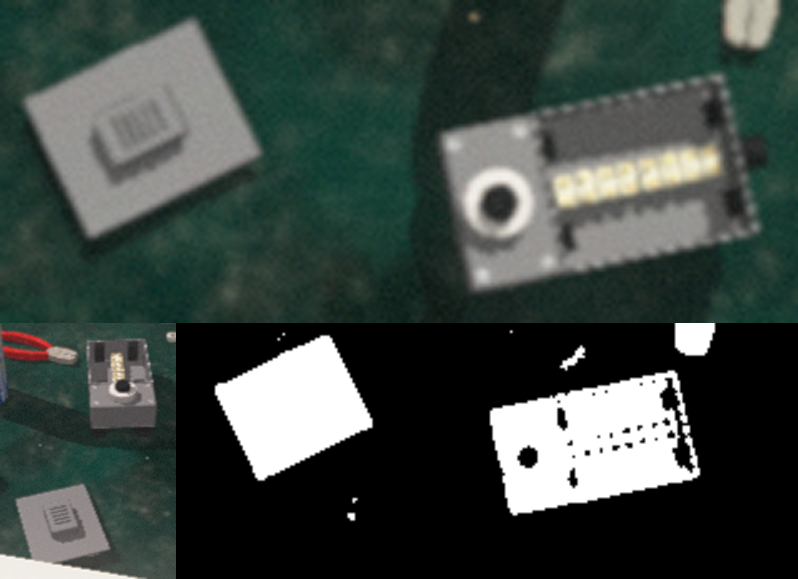

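Top crop: the plate's corners are clear. The box edges are clear too, with four black clips in the bay, the bezel at crop (497,202) and the gland at (755,150). Next I'll fit edges at subpixel accuracy and triangulate the top of the white instrument for clearance.

```bash
cat >> h.py <<'E'
def edges(im,cam,box,z,seed,L,W,S=8,vt=75,st=60):
    """subpixel outline of grey rect in roi, fitted lines in plane z -> centre offset info in frame yaw"""
    x0,y0,x1,y1=box
    big=cv2.resize(im[y0:y1,x0:x1],None,fx=S,fy=S,interpolation=cv2.INTER_CUBIC)
    h=cv2.cvtColor(cv2.GaussianBlur(big,(0,0),4),cv2.COLOR_BGR2HSV)
    m=((h[...,1]<st)&(h[...,2]>vt)).astype(np.uint8)
    m=cv2.morphologyEx(m,cv2.MORPH_CLOSE,np.ones((25,25)))
    c=max(cv2.findContours(m,0,cv2.CHAIN_APPROX_NONE)[0],key=cv2.contourArea)[:,0]
    P=np.array([onz(cam,(u+.5)/S-.5+x0,(v+.5)/S-.5+y0,z)[:2] for u,v in c])
    r=cv2.minAreaRect(P.astype(np.float32));C=np.array(r[0]);yaw=seed
    for it in range(3):
        ex=np.array([np.cos(yaw),np.sin(yaw)]);ey=np.array([-ex[1],ex[0]])
        q=(P-C)@np.array([ex,ey]).T;out={};an=[]
        for nm,k,s,half,lim in(("+x",0,1,W/2,L/2),("-x",0,-1,W/2,L/2),("+y",1,1,L/2,W/2),("-y",1,-1,L/2,W/2)):
            g=q[(abs(q[:,k]*s-half)<7)&(abs(q[:,1-k])<.8*lim)]
            a,b=np.polyfit(g[:,1-k],g[:,k],1);out[nm]=b;an.append(a if k else -a)
        if it<2: yaw+=np.mean(an)
    return C,np.degrees(yaw),out,np.degrees(an),ex,ey
E
python3 - <<'E'
from h import *
im=cv2.imread("pics/top0.png")
for nm,bx,z,sd,L,W in(("cover",(175,165,262,245),16.5,28.2,109,89),("box",(285,178,392,258),60,13.3,162,90)):
    C,y,o,an,ex,ey=edges(im,"top",bx,z,np.radians(sd),L,W)
    print(nm,C.round(1),round(y,2),{k:round(v,1) for k,v in o.items()},an.round(2))
    print(" size",o["+x"]-o["-x"],o["+y"]-o["-y"]," mid",C+ex*(o["+x"]+o["-x"])/2+ey*(o["+y"]+o["-y"])/2)
# button disc
g=cv2.resize(im[205:242,293:330],None,fx=8,fy=8,interpolation=2);gr=cv2.cvtColor(g,6);gr=cv2.GaussianBlur(gr,(0,0),4)
for t,nm in((gr<90,"black"),(gr>150,"bezel")):
    n,l,st,ce=cv2.connectedComponentsWithStats(t.astype(np.uint8))
    for i in range(1,n):
        if st[i][4]>1500:
            u,v=(ce[i]+.5)/8-.5+[293,205];print(nm,st[i],u,v,onz("top",u,v,81)[:2],onz("top",u,v,72)[:2])
for a,b in(((40,178),(190,292)),((28,325),(425,330))):
    (o1,d1),(o2,d2)=ray("top",*a),ray("side",*b)
    s=np.linalg.lstsq(np.array([d1,-d2]).T,o2-o1,rcond=None)[0];print(o1+s[0]*d1,o2+s[1]*d2)
for p in((108,195),(98,330)):print(onz("top",*p,0))
E
```

```text
cover [568.  138.4] 27.96 {'+x': np.float64(45.7), '-x': np.float64(-46.0), '+y': np.float64(55.7), '-y': np.float64(-56.0)} [ 0.13 -0.1  -0.06  0.03]
 size 91.68967887850097 111.73815295735533  mid [567.97503723 138.14404997]Traceback (most recent call last):
  File "<stdin>", line 4, in <module>
  File "h.py", line 20, in edges
    P=np.array([onz(cam,(u+.5)/S-.5+x0,(v+.5)/S-.5+y0,z)[:2] for u,v in c])
                ~~~^^^^^^^^^^^^^^^^^^^^^^^^^^^^^^^^^^^^^
  File "h.py", line 8, in onz
    o,d=ray(cam,u,v);return o+d*(z-o[2])/d[2]
        ~~~^^^^^^^^^
  File "h.py", line 4, in ray
    p=vision.camera_params(cam);K=np.array(p["K"]);T=np.array(p["camera_from_world"])
ValueError: time passes only in moves, steps and waits
```

```bash
python3 - <<'E'
s=open('h.py').read()
s=s.replace("def ray","CP={c:vision.camera_params(c) for c in('top','side')}\ndef ray",1).replace("p=vision.camera_params(cam)","p=CP[cam]")
open('h.py','w').write(s)
E
cat > m.py <<'E'
from h import *
im=cv2.imread("pics/top0.png")
for nm,bx,z,sd,L,W in(("cover",(175,165,262,245),16.5,28.2,109,89),("box",(285,178,392,258),60,13.3,162,90)):
    C,y,o,an,ex,ey=edges(im,"top",bx,z,np.radians(sd),L,W)
    print(nm,C.round(1),round(y,2),{k:round(float(v),1) for k,v in o.items()},an.round(2))
    print(" size",o["+x"]-o["-x"],o["+y"]-o["-y"]," mid",C+ex*(o["+x"]+o["-x"])/2+ey*(o["+y"]+o["-y"])/2)
g=cv2.resize(im[205:242,293:330],None,fx=8,fy=8,interpolation=2);gr=cv2.cvtColor(g,6);gr=cv2.GaussianBlur(gr,(0,0),4)
for t,nm in((gr<90,"black"),(gr>150,"bezel")):
    n,l,st,ce=cv2.connectedComponentsWithStats(t.astype(np.uint8))
    for i in range(1,n):
        if st[i][4]>1500:
            u,v=(ce[i]+.5)/8-.5+[293,205];print(nm,st[i],u,v,onz("top",u,v,81)[:2],onz("top",u,v,72)[:2])
for a,b in(((40,178),(190,292)),((28,325),(425,330))):
    (o1,d1),(o2,d2)=ray("top",*a),ray("side",*b)
    s=np.linalg.lstsq(np.array([d1,-d2]).T,o2-o1,rcond=None)[0];print(o1+s[0]*d1,o2+s[1]*d2)
for p in((108,195),(98,330)):print(onz("top",*p,0))
E
python3 m.py
```

```text
cover [568.  138.4] 27.96 {'+x': 45.7, '-x': -46.0, '+y': 55.7, '-y': -56.0} [ 0.13 -0.1  -0.06  0.03]
 size 91.68967887850097 111.73815295735533  mid [567.97503723 138.14404997]
box [ 538.9 -120.2] 13.16 {'+x': 46.0, '-x': -46.1, '+y': 81.9, '-y': -81.6} [ 0.41 -0.52  0.38 -0.26]
 size 92.13436014851288 163.49528090566645  mid [ 538.81094344 -120.07466675]
black [    0     0    83   296 16080] 296.3634717039801 226.86053327114428 [516.17174474 -33.38577041] [516.6260399  -33.85607616]
black [ 230    0   66   64 3459] 325.6002638045678 208.0313855160451 [556.3361913  -92.93060163] [557.18799574 -93.99022517]
black [ 112  115   67   71 3628] 310.7478982910695 223.3037486218302 [524.14189346 -62.77009211] [524.67506954 -63.53121577]
bezel [   64     0   170   219 19488] 312.04768960385877 218.56824071223318 [533.93092116 -65.28869617] [534.56097967 -66.07474657]
bezel [  35    2   68   69 2550] 300.72093137254905 208.72607843137254 [553.64596695 -41.63232223] [554.47114612 -42.18424446]
bezel [ 254   75   42   82 2772] 327.28309884559883 218.77836399711398 [534.24103901 -96.67788816] [534.87416676 -97.77459875]
bezel [ 194  238   75   52 2068] 322.36792794970984 238.06189555125724 [494.49752154 -87.06935702] [494.73730597 -88.07097157]
[575.26099837 389.22189584 272.73968705] [573.05494762 388.69088719 272.13938398]
[344.71732528 390.58014428 270.65541795] [336.64768747 391.13649029 272.35415906]
[581.13894784 381.0886108    0.        ]
[289.34504754 383.95939175   0.        ]
```

Emit:
{"method": "apply_moves", "body": {
  "targets": [
    [[0,0,-0.25],[0,0,0],-1],
    [[0,0,-0.5],[0,0,0],-1],
    [[-0.22,-0.12,-0.5],[0,0,0.02],-1],
    [[-0.44,-0.23,-0.5],[0,0,0.04],-1],
    [[-0.66,-0.35,-0.5],[0,0,0.06],-1]
  ],
  "grip_force": 30
}}

```text
time: 0.6
tool_pos: [332.4, 433.0, 331.3]
ee_rot: [0.0, 0.385, 0.923, 0.0]
force: [-0.1, 0.8, -0.4]
grip_width: 85.2
grasp_force: 0.0
```

```bash
cat >> h.py <<'E'
from scipy.spatial.transform import Rotation as Ro
def plan(x,y,z,yaw):
    """shift/turn fractions from the measured pose to TCP (x,y,z), tool down, tool y at yaw deg (mod 180)"""
    s=arm.read_state();q=s["ee_rot"];R=Ro.from_quat([q[1],q[2],q[3],q[0]])
    p=s["tool_pos"];ty=R.as_matrix()[:,1];cur=np.degrees(np.arctan2(ty[1],ty[0]))
    a=np.radians(cur+(yaw-cur+90)%180-90)
    Y=np.array([np.cos(a),np.sin(a),0]);Z=np.array([0,0,-1.]);T=Ro.from_matrix(np.array([np.cross(Y,Z),Y,Z]).T)
    print("t",round(s["time"],2),"pos",p.round(1),"yaw",round(cur,2),"F",s["force"].round(1),"w",round(s["grip_width"],1),"gf",round(s["grasp_force"],1),"q",s["qpos"].round(2))
    print("shift",(R.inv().apply(np.array([x,y,z])-p)/200).round(4),"turn",((R.inv()*T).as_rotvec()/2/np.pi).round(4))
E
python3 -c "
from h import *
plan(568,138.2,150,27.96)"
```

```text
t 0.6 pos [332.4 433.  331.3] yaw 44.77 F [-0.1  0.8 -0.4] w 85.2 gf 0.0 q [ 0.92  0.19  0.02  1.4  -0.    1.71]
shift [-1.876  -0.2024  0.9068] turn [0.0001 0.     0.0467]
```

Emit:
{"method": "apply_moves", "body": {
  "targets": [
    [[-0.2,-0.02,0],[0,0,0.01],-1],
    [[-0.4,-0.04,0],[0,0,0.02],-1],
    [[-0.6,-0.06,0],[0,0,0.03],-1],
    [[-0.8,-0.08,0],[0,0,0.04],-1],
    [[-1,-0.1,0],[0,0,0.047],-1]
  ]
}}

```text
time: 1.1
tool_pos: [459.6, 276.8, 331.0]
ee_rot: [-0.0, 0.516, 0.857, -0.0]
force: [0.4, 1.0, 0.3]
grip_width: 85.3
grasp_force: 0.0
```

```bash
python3 -c "
from h import *
plan(568,138.2,120,27.96)"
```

```text
t 1.1 pos [459.6 276.8 331. ] yaw 27.93 F [0.4 1.  0.3] w 85.3 gf 0.0 q [ 0.54  0.17 -0.    1.4   0.    1.63]
shift [-0.8662  0.155   1.055 ] turn [-0.0001 -0.     -0.0001]
```

Emit:
{"method": "apply_moves", "body": {
  "targets": [
    [[-0.22,0.04,0.1],[0,0,0],-1],
    [[-0.44,0.08,0.3],[0,0,0],-1],
    [[-0.66,0.12,0.5],[0,0,0],-1],
    [[-0.866,0.155,0.7],[0,0,0],-1],
    [[-0.866,0.155,0.9],[0,0,0],-1]
  ]
}}

```text
time: 1.6
tool_pos: [568.0, 141.0, 162.9]
ee_rot: [0.002, 0.516, 0.857, 0.001]
force: [0.1, 0.9, -0.0]
grip_width: 85.2
grasp_force: 0.0
```

```bash
python3 -c "
from h import *
plan(568,138.2,19,27.96)"
```

```text
t 1.6 pos [568.  141.  162.9] yaw 27.9 F [ 0.1  0.9 -0. ] w 85.2 gf 0.0 q [ 0.24  0.32 -0.2   1.05 -0.    1.33]
shift [-0.0111 -0.0088  0.7197] turn [ 0.0005  0.0003 -0.0002]
```

Emit:
{"method": "apply_moves", "body": {
  "targets": [
    [[0,0,0.15],[0,0,0],-1],
    [[0,0,0.3],[0,0,0],-1],
    [[0,0,0.45],[0,0,0],-1],
    [[0,0,0.55],[0,0,0],-1],
    [[0,0,0.55],[0,0,0],-1]
  ]
}}

```text
time: 2.1
tool_pos: [562.2, 142.4, 49.6]
ee_rot: [-0.002, 0.515, 0.857, -0.002]
force: [-0.4, 0.0, -0.1]
grip_width: 85.4
grasp_force: 0.0
```

```bash
python3 -c "
from h import *
plan(568,138.2,19.5,27.96)
for c in('top','side'):
  cv2.imwrite(f'pics/{c}1.png',vision.grab_frame(c))
a=cv2.imread('pics/side1.png')[210:320,200:330];b=cv2.imread('pics/top1.png')[160:250,160:270]
a=cv2.resize(a,None,fx=3,fy=3);b=cv2.resize(b,None,fx=3,fy=3);b=cv2.copyMakeBorder(b,0,a.shape[0]-b.shape[0],0,0,0)
cv2.imwrite('pics/c2.png',np.hstack([a,b]))"
```

```text
t 2.1 pos [562.2 142.4  49.6] yaw 28.05 F [-0.4  0.  -0.1] w 85.4 gf 0.0 q [ 0.25  0.42 -0.34  0.82 -0.    1.33]
shift [-0.0325  0.0168  0.1504] turn [-0.001  -0.0003  0.0003]
```

View pics/c2.png

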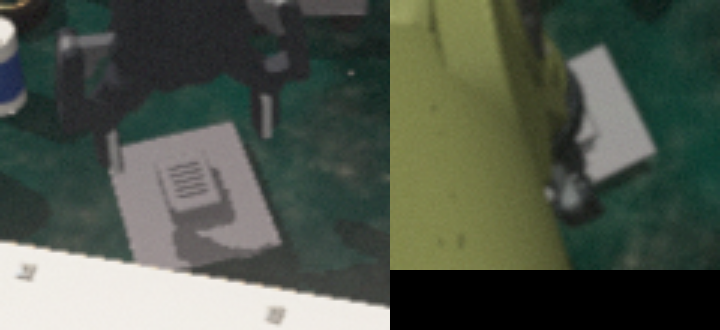

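The side crop shows the open fingers straddling the deck, at crop (110,150) and (265,115). The arm hides the cover from the top camera. I'll correct sideways before going down.

Emit:
{"method": "apply_moves", "body": {
  "targets": [
    [[-0.03,0.015,0],[0,0,0],-1],
    [[-0.03,0.015,0],[0,0,0],-1],
    [[-0.03,0.015,0],[0,0,0],-1],
    [[-0.03,0.015,0],[0,0,0],-1],
    [[-0.03,0.015,0],[0,0,0],-1]
  ]
}}

```text
time: 2.7
tool_pos: [570.9, 139.4, 53.5]
ee_rot: [0.0, 0.515, 0.857, 0.0]
force: [-0.5, -0.7, -0.1]
grip_width: 85.4
grasp_force: 0.0
```

```bash
python3 -c "
from h import *
plan(568,138.2,19.5,27.96)"
```

```text
t 2.7 pos [570.9 139.4  53.5] yaw 28.06 F [-0.5 -0.7 -0.1] w 85.4 gf 0.0 q [ 0.24  0.42 -0.33  0.83 -0.    1.32]
shift [ 0.0014 -0.0158  0.1698] turn [0.0001 0.     0.0003]
```

Emit:
{"method": "apply_moves", "body": {
  "targets": [
    [[0,-0.015,0.05],[0,0,0],-1],
    [[0,-0.015,0.1],[0,0,0],-1],
    [[0,-0.015,0.14],[0,0,0],-1],
    [[0,-0.015,0.165],[0,0,0],-0.4],
    [[0,-0.015,0.165],[0,0,0],-0.2]
  ]
}}

```text
time: 3.2
tool_pos: [567.1, 137.7, 18.7]
ee_rot: [-0.001, 0.515, 0.857, -0.001]
force: [0.1, 0.1, -0.7]
grip_width: 59.0
grasp_force: 0.0
```

Emit:
{"method": "apply_moves", "body": {
  "targets": [
    [[0,0,0],[0,0,0],-0.2],
    [[0,0,0],[0,0,0],-0.2],
    [[0,0,0],[0,0,0],-0.2],
    [[0,0,0],[0,0,0],-0.2],
    [[0,0,0],[0,0,0],-0.2]
  ]
}}

```text
time: 3.7
tool_pos: [568.3, 138.0, 20.3]
ee_rot: [0.0, 0.515, 0.857, 0.0]
force: [-0.3, -0.3, 0.2]
grip_width: 51.6
grasp_force: 0.0
```

```bash
python3 -c "
from h import *
plan(568,138.2,19.5,27.96)"
```

```text
t 3.7 pos [568.3 138.   20.3] yaw 28.06 F [-0.3 -0.3  0.2] w 51.6 gf 0.0 q [ 0.24  0.45 -0.36  0.76  0.    1.32]
shift [ 0.0015 -0.0007  0.004 ] turn [0.0001 0.     0.0003]
```

Emit:
{"method": "apply_moves", "body": {
  "targets": [
    [[0,0,0.005],[0,0,0],1],
    [[0,0,0.005],[0,0,0],1],
    [[0,0,0.005],[0,0,0],1],
    [[0,0,0.005],[0,0,0],1],
    [[0,0,0.005],[0,0,0],1]
  ],
  "grip_force": 40
}}

```text
time: 4.2
tool_pos: [568.3, 138.0, 19.2]
ee_rot: [0.0, 0.515, 0.857, 0.0]
force: [-1.0, 0.2, 2.1]
grip_width: 30.7
grasp_force: 40.0
```

Emit:
{"method": "apply_moves", "body": {
  "targets": [
    [[0,0,-0.05],[0,0,0],1],
    [[0,0,-0.15],[0,0,0],1],
    [[0,0,-0.3],[0,0,0],1],
    [[0,0,-0.45],[0,0,0],1],
    [[0,0,-0.55],[0,0,0],1]
  ]
}}

```text
time: 4.7
tool_pos: [568.6, 138.1, 131.6]
ee_rot: [0.001, 0.515, 0.857, 0.001]
force: [0.1, -0.3, -1.7]
grip_width: 31.2
grasp_force: 39.9
```

```bash
python3 -c "
from h import *
plan(544.7,-145.4,125,13.16)"
```

```text
t 4.7 pos [568.6 138.1 131.6] yaw 28.05 F [ 0.1 -0.3 -1.7] w 31.2 gf 39.9 q [ 0.24  0.34 -0.24  0.99 -0.    1.32]
shift [-1.1946 -0.772   0.0322] turn [0.0003 0.     0.0414]
```

Emit:
{"method": "apply_moves", "body": {
  "targets": [
    [[-0.1,-0.065,0],[0,0,0.008],1],
    [[-0.3,-0.195,0],[0,0,0.016],1],
    [[-0.5,-0.325,0],[0,0,0.024],1],
    [[-0.7,-0.455,0],[0,0,0.032],1],
    [[-0.9,-0.585,0],[0,0,0.041],1]
  ]
}}

```text
time: 5.2
tool_pos: [548.8, -77.5, 129.5]
ee_rot: [-0.0, 0.621, 0.784, -0.0]
force: [1.5, -0.6, -0.8]
grip_width: 30.6
grasp_force: 39.9
```

```bash
python3 -c "
from h import *
plan(544.7,-145.4,125,13.16)"
```

```text
t 5.2 pos [548.8 -77.5 129.5] yaw 13.2 F [ 1.5 -0.6 -0.8] w 30.6 gf 39.9 q [-0.14  0.29 -0.32  0.96 -0.    1.2 ]
shift [-0.3258 -0.0976  0.0226] turn [-0.     -0.      0.0001]
```

Emit:
{"method": "apply_moves", "body": {
  "targets": [
    [[-0.13,-0.04,0],[0,0,0],1],
    [[-0.24,-0.075,0],[0,0,0],1],
    [[-0.31,-0.095,0],[0,0,0],1],
    [[-0.33,-0.1,0],[0,0,0],1],
    [[-0.33,-0.1,0],[0,0,0],1]
  ]
}}

```text
time: 5.7
tool_pos: [545.2, -144.6, 129.1]
ee_rot: [-0.0, 0.621, 0.784, 0.0]
force: [0.2, 0.9, -1.6]
grip_width: 30.8
grasp_force: 39.9
```

```bash
python3 -c "
from h import *
plan(544.7,-145.4,100,13.16)
for c in('top','side'):
  cv2.imwrite(f'pics/{c}2.png',vision.grab_frame(c))
a=cv2.imread('pics/side2.png')[110:230,240:370];b=cv2.imread('pics/top2.png')[170:260,280:395]
a=cv2.resize(a,None,fx=3,fy=3);b=cv2.resize(b,None,fx=3.4,fy=3.4);b=cv2.copyMakeBorder(b,0,a.shape[0]-b.shape[0],0,0,0)
cv2.imwrite('pics/c3.png',np.hstack([a,b]));print(a.shape,b.shape)"
```

```text
t 5.7 pos [ 545.2 -144.6  129.1] yaw 13.27 F [ 0.2  0.9 -1.6] w 30.8 gf 39.9 q [-0.26  0.31 -0.3   0.97  0.    1.08]
shift [-0.0034 -0.0035  0.1455] turn [-0.     -0.0001  0.0003]
(360, 390, 3) (360, 391, 3)
```

View pics/c3.png

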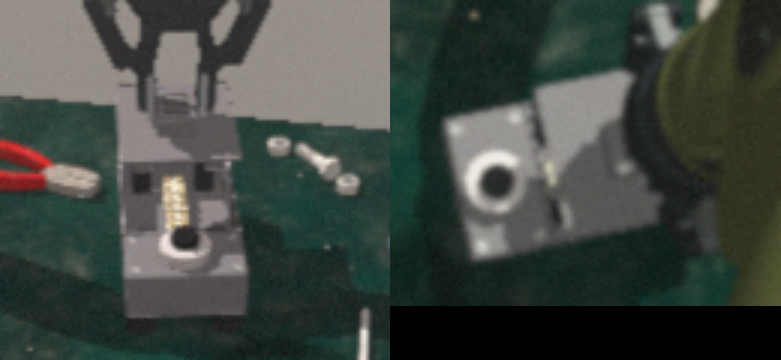

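The held cover is square to the box, and its +y edge is at top crop (537,92)-(560,240). I'll overlay the predicted outlines of the cover and the box to check for calibration offsets.

```bash
cat > ov.py <<'E'
from h import *
def fr(c,yaw,z,xs,ys):
    a=np.radians(yaw);ex=np.array([np.cos(a),np.sin(a)]);ey=np.array([-ex[1],ex[0]])
    return [np.append(np.array(c)+ex*x+ey*y,z) for x,y in((xs[0],ys[0]),(xs[1],ys[0]),(xs[1],ys[1]),(xs[0],ys[1]))]
def draw(im,cam,P,x0,y0,s,col):
    q=np.array([(proj(cam,p)-[x0,y0]+.5)*s-.5 for p in P]);cv2.polylines(im,[(q*16).round().astype(np.int32)],True,col,1,cv2.LINE_AA,4)
E
python3 - <<'E'
from ov import *
o=[]
for cam,f,x0,y0,x1,y1,s in(("side","pics/side2.png",265,125,345,225,5),("top","pics/top2.png",290,175,370,255,5)):
    im=cv2.resize(cv2.imread(f)[y0:y1,x0:x1],None,fx=s,fy=s,interpolation=2)
    draw(im,cam,fr([545.2,-144.6],13.27,126.4,(-44.5,44.5),(-54.5,54.5)),x0,y0,s,(0,0,255))
    draw(im,cam,fr([544.7,-145.4],13.16,60,(-45,45),(-55,107)),x0,y0,s,(0,255,255))
    o.append(cv2.copyMakeBorder(im,0,500-im.shape[0],0,0,0))
cv2.imwrite("pics/ov1.png",np.hstack(o))
E
```

```text
(no output)
```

View pics/ov1.png

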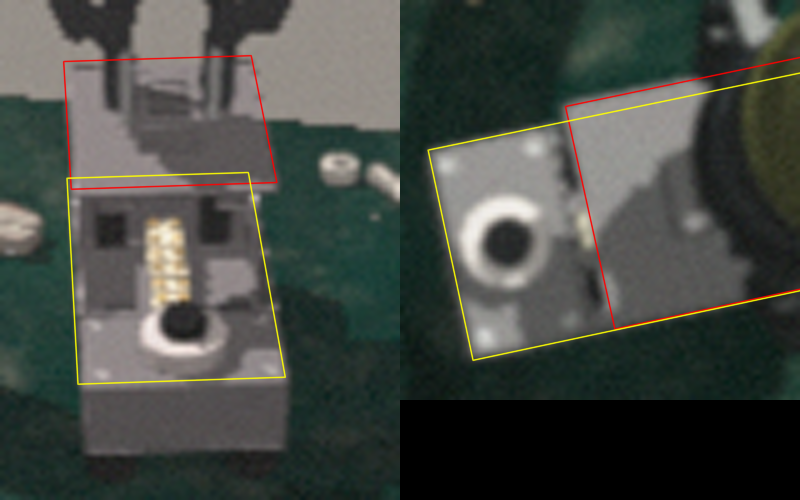

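Emit:
{"method": "apply_moves", "body": {
  "targets": [
    [[-0.001,-0.003,0.07],[0,0,0],1],
    [[-0.001,-0.003,0.14],[0,0,0],1],
    [[-0.001,-0.003,0.19],[0,0,0],1],
    [[-0.001,-0.003,0.21],[0,0,0],1],
    [[-0.001,-0.003,0.21],[0,0,0],1]
  ]
}}

```text
time: 6.3
tool_pos: [544.3, -144.4, 86.5]
ee_rot: [-0.001, 0.62, 0.784, -0.0]
force: [0.2, -0.4, -0.8]
grip_width: 30.9
grasp_force: 39.9
```

```bash
python3 -c "
from h import *
plan(544.6,-145.1,75,13.16)"
```

```text
t 6.3 pos [ 544.3 -144.4   86.5] yaw 13.34 F [ 0.2 -0.4 -0.8] w 30.9 gf 39.9 q [-0.26  0.35 -0.35  0.88  0.    1.08]
shift [-0.0038  0.0008  0.0576] turn [-0.0002 -0.0001  0.0005]
```

Emit:
{"method": "apply_moves", "body": {
  "targets": [
    [[-0.003,0.001,0.01],[0,0,0.0004],1],
    [[-0.003,0.001,0.02],[0,0,0.0004],1],
    [[-0.003,0.001,0.03],[0,0,0.0004],1],
    [[-0.003,0.001,0.04],[0,0,0.0004],1],
    [[-0.003,0.001,0.04],[0,0,0.0004],1]
  ]
}}

```text
time: 6.8
tool_pos: [544.8, -145.6, 78.8]
ee_rot: [-0.0, 0.622, 0.783, -0.0]
force: [0.3, 0.3, -0.4]
grip_width: 31.0
grasp_force: 39.9
```

```bash
python3 -c "
from h import *
plan(544.6,-145.1,74,13.16)"
```

```text
t 6.8 pos [ 544.8 -145.6   78.8] yaw 13.14 F [ 0.3  0.3 -0.4] w 31.0 gf 39.9 q [-0.26  0.35 -0.36  0.86  0.    1.08]
shift [ 0.0028 -0.0005  0.0242] turn [-0.0001 -0.     -0.    ]
```

Emit:
{"method": "apply_moves", "body": {
  "targets": [
    [[0.002,0,0.005],[0,0,0],1],
    [[0.002,0,0.01],[0,0,0],1],
    [[0.002,0,0.015],[0,0,0],1],
    [[0.002,0,0.02],[0,0,0],1],
    [[0.002,0,0.02],[0,0,0],1]
  ]
}}

```text
time: 7.3
tool_pos: [545.2, -145.6, 75.3]
ee_rot: [0.0, 0.622, 0.783, -0.0]
force: [-0.4, -1.0, 0.6]
grip_width: 31.2
grasp_force: 40.1
```

```bash
python3 -c "
from h import *
plan(544.6,-145.1,74,13.16)"
```

```text
t 7.3 pos [ 545.2 -145.6   75.3] yaw 13.14 F [-0.4 -1.   0.6] w 31.2 gf 40.1 q [-0.26  0.36 -0.36  0.85 -0.    1.08]
shift [ 0.003  -0.0026  0.0063] turn [ 0.0001  0.0001 -0.    ]
```

Emit:
{"method": "apply_moves", "body": {
  "targets": [
    [[0.002,-0.002,0.003],[0,0,0],1],
    [[0.002,-0.002,0.006],[0,0,0],1],
    [[0.002,-0.002,0.009],[0,0,0],1],
    [[0.002,-0.002,0.012],[0,0,0],1],
    [[0.002,-0.002,0.012],[0,0,0],1]
  ]
}}

```text
time: 7.8
tool_pos: [545.1, -145.4, 73.1]
ee_rot: [0.001, 0.622, 0.783, 0.0]
force: [2.0, -3.4, 3.4]
grip_width: 30.5
grasp_force: 40.4
```

```bash
python3 -c "
from h import *
plan(544.6,-145.1,74,13.16)"
```

```text
t 7.8 pos [ 545.1 -145.4   73.1] yaw 13.14 F [ 2.  -3.4  3.4] w 30.5 gf 40.4 q [-0.26  0.36 -0.37  0.85 -0.    1.08]
shift [ 0.002  -0.0022 -0.0045] turn [ 0.0002  0.0002 -0.    ]
```

Emit:
{"method": "apply_moves", "body": {
  "targets": [
    [[0,0,0],[0,0,0],-0.4],
    [[0,0,0],[0,0,0],-0.4],
    [[0,0,0],[0,0,0],-0.4],
    [[0,0,-0.02],[0,0,0],-0.4],
    [[0,0,-0.1],[0,0,0],-0.4]
  ]
}}

```text
time: 8.3
tool_pos: [542.7, -144.2, 91.3]
ee_rot: [-0.002, 0.621, 0.784, -0.001]
force: [0.6, -0.3, 0.5]
grip_width: 60.1
grasp_force: 0.0
```

Emit:
{"method": "apply_moves", "body": {
  "targets": [
    [[0.2,0,-0.2],[0,0,0],-0.4],
    [[0.4,0,-0.3],[0,0,0],0],
    [[0.6,0,-0.3],[0,0,0],1],
    [[0.8,0,-0.3],[0,0,0],1],
    [[1,0,-0.3],[0,0,0],1]
  ]
}}

```text
time: 8.8
tool_pos: [498.5, 51.4, 153.3]
ee_rot: [0.0, 0.622, 0.783, 0.0]
force: [1.2, 0.9, -0.3]
grip_width: 1.6
grasp_force: 0.0
```

```bash
python3 - <<'E'
from ov import *
o=[]
for cam,x0,y0,x1,y1,s in(("side",265,145,345,225,5),("top",290,175,370,255,5)):
    f=f"pics/{cam}3.png";cv2.imwrite(f,vision.grab_frame(cam))
    im=cv2.resize(cv2.imread(f)[y0:y1,x0:x1],None,fx=s,fy=s,interpolation=2)
    draw(im,cam,fr([544.7,-145.4],13.16,71.5,(-44.5,44.5),(-54.5,54.5)),x0,y0,s,(0,0,255))
    draw(im,cam,fr([544.7,-145.4],13.16,60,(-45,45),(-55,107)),x0,y0,s,(0,255,255))
    o.append(im)
cv2.imwrite("pics/ov2.png",np.hstack(o))
plan(544.7,-145.4,75,13.16+90)
E
```

```text
t 8.9 pos [497.5  53.6 153. ] yaw 13.46 F [ 0.3 -0.5  0.1] w -0.6 gf 0.0 q [ 0.11  0.18 -0.41  0.99  0.    1.44]
shift [-1.0234 -0.0021  0.388 ] turn [ 2.000e-04 -3.000e-04 -2.492e-01]
```

View pics/ov2.png

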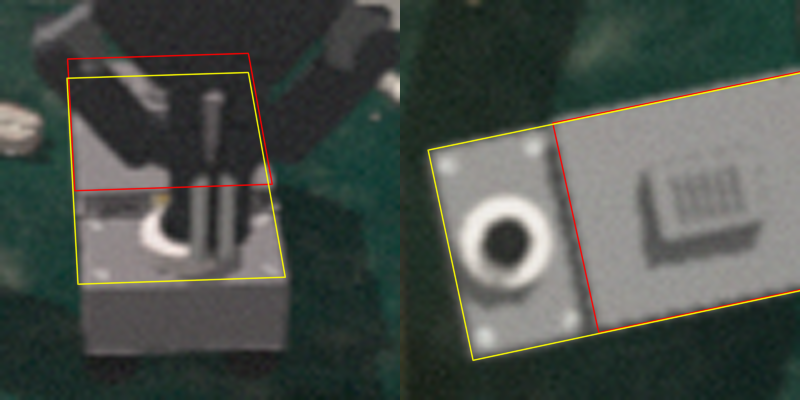

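The top view shows the cover seated square on the bay, matching the predicted outline. In the side view the shut fingers are clear of it, near (215,220). I'll move over the middle of the +y side.

Emit:
{"method": "apply_moves", "body": {
  "targets": [
    [[-0.2,0,0],[0,0,0],1],
    [[-0.4,0,0],[0,0,0.0005],1],
    [[-0.6,0,0],[0,0,0.0005],1],
    [[-0.75,0,0.1],[0,0,0.0005],1],
    [[-0.81,0,0.2],[0,0,0.0005],1]
  ]
}}

```text
time: 9.4
tool_pos: [537.1, -111.5, 113.0]
ee_rot: [0.001, 0.624, 0.781, 0.0]
force: [-0.1, 1.1, -0.7]
grip_width: 0.3
grasp_force: 0.0
```

Emit:
{"method": "apply_moves", "body": {
  "targets": [
    [[0,0,0],[0,0,0],1],
    [[0,0,0],[0,0,0],1],
    [[0,0,0],[0,0,0],1],
    [[0,0,0],[0,0,0],1],
    [[0,0,0],[0,0,0],1]
  ]
}}

```text
time: 9.9
tool_pos: [536.4, -107.3, 113.6]
ee_rot: [0.001, 0.622, 0.783, 0.0]
force: [-0.0, 0.0, 0.3]
grip_width: 0.1
grasp_force: 0.0
```

```bash
python3 -c "
from h import *
plan(534.9,-103.5,73,13.16)"
```

```text
t 9.9 pos [ 536.4 -107.3  113.6] yaw 13.04 F [-0.   0.   0.3] w 0.1 gf 0.0 q [-0.2   0.29 -0.36  0.92  0.    1.15]
shift [ 0.0204 -0.003   0.203 ] turn [ 0.0002  0.0001 -0.0003]
```

Emit:
{"method": "apply_moves", "body": {
  "targets": [
    [[0.02,-0.003,0.05],[0,0,0],1],
    [[0.02,-0.003,0.1],[0,0,0],1],
    [[0.02,-0.003,0.15],[0,0,0],1],
    [[0.02,-0.003,0.19],[0,0,0],1],
    [[0.02,-0.003,0.19],[0,0,0],1]
  ]
}}

```text
time: 10.4
tool_pos: [533.0, -103.9, 72.9]
ee_rot: [-0.001, 0.623, 0.782, -0.001]
force: [-0.3, 0.9, 0.0]
grip_width: -0.2
grasp_force: 0.0
```

```bash
python3 -c "
from h import *
plan(534.9,-103.5,73,13.16)"
```

```text
t 10.4 pos [ 533.  -103.9   72.9] yaw 12.97 F [-0.3  0.9  0. ] w -0.2 gf 0.0 q [-0.19  0.33 -0.41  0.83 -0.    1.15]
shift [ 0.      0.0095 -0.0007] turn [-0.0004 -0.0002 -0.0005]
```

Emit:
{"method": "apply_moves", "body": {
  "targets": [
    [[0,0.002,0.005],[0,0,0],1],
    [[0,0.002,0.01],[0,0,0],1],
    [[0,0.002,0.015],[0,0,0],1],
    [[0,0.002,0.02],[0,0,0],1],
    [[0,0.002,0.025],[0,0,0],1]
  ]
}}

```text
time: 10.9
tool_pos: [535.2, -104.2, 70.1]
ee_rot: [0.0, 0.623, 0.782, 0.0]
force: [-0.2, -0.7, 2.4]
grip_width: -0.2
grasp_force: 1.5
```

```bash
python3 -c "
from h import *
plan(534.9,-103.5,73,13.16)"
```

```text
t 10.9 pos [ 535.2 -104.2   70.1] yaw 12.97 F [-0.2 -0.7  2.4] w -0.2 gf 1.5 q [-0.19  0.33 -0.41  0.83 -0.    1.15]
shift [ 0.0036 -0.0004 -0.0145] turn [ 0.0001  0.0001 -0.0005]
```

Emit:
{"method": "apply_moves", "body": {
  "targets": [
    [[0,0,0.004],[0,0,0],1],
    [[0,0,0.008],[0,0,0],1],
    [[0,0,0.011],[0,0,0],1],
    [[0,0,0.014],[0,0,0],1],
    [[0,0,0.014],[0,0,0],1]
  ]
}}

```text
time: 11.4
tool_pos: [535.2, -104.3, 67.4]
ee_rot: [0.001, 0.623, 0.782, 0.0]
force: [0.1, 0.5, 6.1]
grip_width: 0.1
grasp_force: 3.1
```

Emit:
{"method": "apply_moves", "body": {
  "targets": [
    [[0,0,0.002],[0,0,0],1],
    [[0,0,0.004],[0,0,0],1],
    [[0,0,0.006],[0,0,0],1],
    [[0,0,0.008],[0,0,0],1],
    [[0,0,0.008],[0,0,0],1]
  ]
}}

```text
time: 11.9
tool_pos: [535.4, -104.3, 66.0]
ee_rot: [0.001, 0.623, 0.782, 0.0]
force: [-0.9, -0.6, 8.0]
grip_width: 0.5
grasp_force: 3.9
```

Emit:
{"method": "apply_moves", "body": {
  "targets": [
    [[0,0,0.002],[0,0,0],1],
    [[0,0,0.004],[0,0,0],1],
    [[0,0,0.006],[0,0,0],1],
    [[0,0,0.008],[0,0,0],1],
    [[0,0,0.008],[0,0,0],1]
  ]
}}

```text
time: 12.4
tool_pos: [535.5, -104.4, 64.6]
ee_rot: [0.001, 0.623, 0.782, 0.0]
force: [-1.4, -1.0, 10.2]
grip_width: 0.2
grasp_force: 4.8
```

Emit:
{"method": "apply_moves", "body": {
  "targets": [
    [[0,0,0.002],[0,0,0],1],
    [[0,0,0.004],[0,0,0],1],
    [[0,0,0.006],[0,0,0],1],
    [[0,0,0.006],[0,0,0],1],
    [[0,0,0.006],[0,0,0],1]
  ]
}}

```text
time: 12.9
tool_pos: [535.6, -104.4, 63.6]
ee_rot: [0.001, 0.623, 0.782, 0.0]
force: [-1.3, -0.3, 10.3]
grip_width: -0.1
grasp_force: 5.4
```

Emit:
{"method": "apply_moves", "body": {
  "targets": [
    [[0,0,0.002],[0,0,0],1],
    [[0,0,0.004],[0,0,0],1],
    [[0,0,0.006],[0,0,0],1],
    [[0,0,0.006],[0,0,0],1],
    [[0,0,0.006],[0,0,0],1]
  ]
}}

```text
time: 13.4
tool_pos: [535.7, -104.4, 62.6]
ee_rot: [0.001, 0.623, 0.782, 0.0]
force: [-2.0, 0.9, 11.7]
grip_width: -0.3
grasp_force: 5.9
```

Emit:
{"method": "apply_moves", "body": {
  "targets": [
    [[0,0,0.002],[0,0,0],1],
    [[0,0,0.004],[0,0,0],1],
    [[0,0,0.006],[0,0,0],1],
    [[0,0,0.006],[0,0,0],1],
    [[0,0,0.006],[0,0,0],1]
  ]
}}

```text
time: 13.9
tool_pos: [535.7, -104.4, 61.6]
ee_rot: [0.001, 0.623, 0.782, 0.0]
force: [-1.8, 1.1, 12.6]
grip_width: 0.2
grasp_force: 6.6
```

Emit:
{"method": "apply_moves", "body": {
  "targets": [
    [[0,0,0.002],[0,0,0],1],
    [[0,0,0.004],[0,0,0],1],
    [[0,0,0.006],[0,0,0],1],
    [[0,0,0.006],[0,0,0],1],
    [[0,0,0.006],[0,0,0],1]
  ]
}}

```text
time: 14.4
tool_pos: [535.8, -104.5, 60.5]
ee_rot: [0.001, 0.623, 0.782, 0.0]
force: [-2.1, 0.4, 13.9]
grip_width: 0.2
grasp_force: 7.1
```

Emit:
{"method": "apply_moves", "body": {
  "targets": [
    [[0,0,0.002],[0,0,0],1],
    [[0,0,0.004],[0,0,0],1],
    [[0,0,0.005],[0,0,0],1],
    [[0,0,0.005],[0,0,0],1],
    [[0,0,0.005],[0,0,0],1]
  ]
}}

```text
time: 14.9
tool_pos: [535.8, -104.4, 59.0]
ee_rot: [0.001, 0.623, 0.782, 0.0]
force: [-0.8, -0.4, 10.6]
grip_width: -0.2
grasp_force: 5.0
```

Emit:
{"method": "apply_moves", "body": {
  "targets": [
    [[0,0,0.002],[0,0,0],1],
    [[0,0,0.004],[0,0,0],1],
    [[0,0,0.005],[0,0,0],1],
    [[0,0,0.005],[0,0,0],1],
    [[0,0,0.005],[0,0,0],1]
  ]
}}

```text
time: 15.4
tool_pos: [535.8, -104.4, 58.2]
ee_rot: [0.001, 0.623, 0.782, 0.0]
force: [-1.5, 0.2, 10.3]
grip_width: -0.1
grasp_force: 5.6
```

Emit:
{"method": "apply_moves", "body": {
  "targets": [
    [[0,0,0.002],[0,0,0],1],
    [[0,0,0.004],[0,0,0],1],
    [[0,0,0.006],[0,0,0],1],
    [[0,0,0.006],[0,0,0],1],
    [[0,0,0.006],[0,0,0],1]
  ]
}}

```text
time: 15.9
tool_pos: [535.8, -104.4, 57.1]
ee_rot: [0.001, 0.623, 0.782, 0.0]
force: [-0.9, -0.2, 13.7]
grip_width: 0.2
grasp_force: 6.4
```

Force climbed to 13.9 N and fell to 10.6 N as it snapped. After that the slope is the bare buffer stiffness, so the +y side looks clicked. I'll lift, move over the -y side and check by picture.

Emit:
{"method": "apply_moves", "body": {
  "targets": [
    [[0,0,-0.06],[0,0,0],1],
    [[0,0,-0.15],[0,0,0],1],
    [[0,0,-0.24],[0,0,0],1],
    [[-0.1,0,-0.26],[0,0,0],1],
    [[-0.3,0,-0.26],[0,0,0],1]
  ]
}}

```text
time: 16.4
tool_pos: [548.3, -161.2, 108.8]
ee_rot: [-0.0, 0.621, 0.784, 0.0]
force: [-0.0, 0.5, -0.8]
grip_width: 0.1
grasp_force: 0.0
```

Emit:
{"method": "apply_moves", "body": {
  "targets": [
    [[-0.1,0,0],[0,0,0],1],
    [[-0.12,0,0],[0,0,0],1],
    [[-0.12,0,0],[0,0,0],1],
    [[-0.12,0,0],[0,0,0],1],
    [[-0.12,0,0],[0,0,0],1]
  ]
}}

```text
time: 16.9
tool_pos: [553.1, -184.8, 107.5]
ee_rot: [-0.001, 0.622, 0.783, 0.0]
force: [0.0, 0.5, -0.2]
grip_width: -0.0
grasp_force: 0.0
```

```bash
python3 - <<'E'
from ov import *
plan(554.5,-187.3,73,13.16)
o=[]
for cam,x0,y0,x1,y1,s in(("side",265,145,345,225,5),("top",290,175,370,255,5)):
    f=f"pics/{cam}4.png";cv2.imwrite(f,vision.grab_frame(cam))
    o.append(cv2.resize(cv2.imread(f)[y0:y1,x0:x1],None,fx=s,fy=s,interpolation=2))
cv2.imwrite("pics/ov3.png",np.hstack(o))
E
```

```text
t 16.9 pos [ 553.1 -184.8  107.5] yaw 13.03 F [ 0.   0.5 -0.2] w -0.0 gf 0.0 q [-0.32  0.36 -0.27  0.94  0.    1.02]
shift [-0.0139  0.0041  0.1723] turn [-0.0001 -0.0001 -0.0003]
```

View pics/ov3.png

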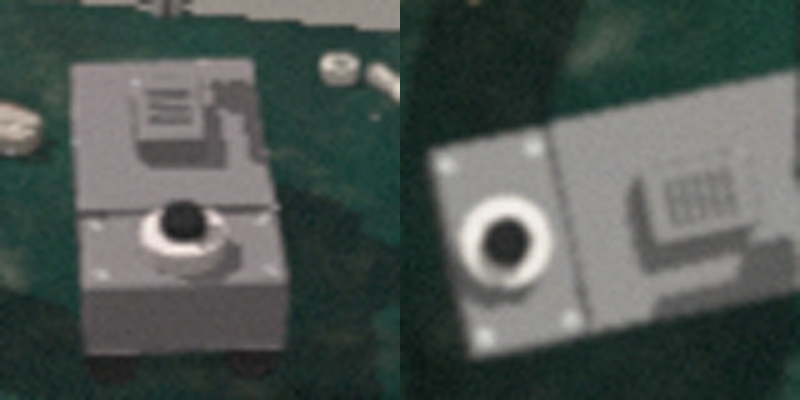

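The side view shows the cover's +y edge, (78,212) to (275,208), lying tight and parallel to the box top. In the top view the gap is now a thin line, so the +y side has clicked. Now the -y side.

Emit:
{"method": "apply_moves", "body": {
  "targets": [
    [[-0.012,0.004,0.03],[0,0,0],1],
    [[-0.012,0.004,0.07],[0,0,0],1],
    [[-0.012,0.004,0.11],[0,0,0],1],
    [[-0.012,0.004,0.14],[0,0,0],1],
    [[-0.012,0.004,0.16],[0,0,0],1]
  ]
}}

```text
time: 17.5
tool_pos: [554.3, -187.9, 74.5]
ee_rot: [-0.001, 0.623, 0.782, -0.0]
force: [-0.3, 0.2, -0.4]
grip_width: 0.2
grasp_force: 0.0
```

```bash
python3 -c "
from h import *
plan(554.5,-187.3,72,13.16)"
```

```text
t 17.5 pos [ 554.3 -187.9   74.5] yaw 12.97 F [-0.3  0.2 -0.4] w 0.2 gf 0.0 q [-0.33  0.39 -0.31  0.87  0.    1.02]
shift [0.0026 0.0018 0.0126] turn [-0.0002 -0.0001 -0.0005]
```

Emit:
{"method": "apply_moves", "body": {
  "targets": [
    [[0,0.001,0.006],[0,0,0],1],
    [[0,0.001,0.012],[0,0,0],1],
    [[0,0.001,0.018],[0,0,0],1],
    [[0,0.001,0.024],[0,0,0],1],
    [[0,0.001,0.024],[0,0,0],1]
  ]
}}

```text
time: 18.0
tool_pos: [555.3, -188.1, 71.1]
ee_rot: [0.0, 0.623, 0.782, 0.0]
force: [0.8, -0.1, 1.0]
grip_width: -0.0
grasp_force: 0.5
```

Emit:
{"method": "apply_moves", "body": {
  "targets": [
    [[0,0,0.003],[0,0,0],1],
    [[0,0,0.006],[0,0,0],1],
    [[0,0,0.009],[0,0,0],1],
    [[0,0,0.012],[0,0,0],1],
    [[0,0,0.012],[0,0,0],1]
  ]
}}

```text
time: 18.5
tool_pos: [555.4, -188.1, 68.7]
ee_rot: [0.0, 0.623, 0.782, 0.0]
force: [1.8, 0.5, 3.5]
grip_width: 0.2
grasp_force: 1.8
```

Emit:
{"method": "apply_moves", "body": {
  "targets": [
    [[0,0,0.003],[0,0,0],1],
    [[0,0,0.006],[0,0,0],1],
    [[0,0,0.009],[0,0,0],1],
    [[0,0,0.012],[0,0,0],1],
    [[0,0,0.012],[0,0,0],1]
  ]
}}

```text
time: 19.0
tool_pos: [555.4, -188.1, 66.4]
ee_rot: [0.0, 0.623, 0.782, 0.0]
force: [0.1, 0.3, 6.2]
grip_width: 0.2
grasp_force: 3.1
```

Emit:
{"method": "apply_moves", "body": {
  "targets": [
    [[0,0,0.003],[0,0,0],1],
    [[0,0,0.006],[0,0,0],1],
    [[0,0,0.009],[0,0,0],1],
    [[0,0,0.01],[0,0,0],1],
    [[0,0,0.01],[0,0,0],1]
  ]
}}

```text
time: 19.5
tool_pos: [555.5, -188.1, 64.7]
ee_rot: [0.0, 0.623, 0.782, 0.0]
force: [-0.0, 0.8, 7.3]
grip_width: -0.2
grasp_force: 4.1
```

Emit:
{"method": "apply_moves", "body": {
  "targets": [
    [[0,0,0.002],[0,0,0],1],
    [[0,0,0.004],[0,0,0],1],
    [[0,0,0.006],[0,0,0],1],
    [[0,0,0.007],[0,0,0],1],
    [[0,0,0.007],[0,0,0],1]
  ]
}}

```text
time: 20.0
tool_pos: [555.5, -188.1, 63.5]
ee_rot: [0.0, 0.623, 0.782, 0.0]
force: [-1.3, 1.4, 9.2]
grip_width: -0.2
grasp_force: 4.9
```

Emit:
{"method": "apply_moves", "body": {
  "targets": [
    [[0,0,0.002],[0,0,0],1],
    [[0,0,0.004],[0,0,0],1],
    [[0,0,0.006],[0,0,0],1],
    [[0,0,0.007],[0,0,0],1],
    [[0,0,0.007],[0,0,0],1]
  ]
}}

```text
time: 20.5
tool_pos: [555.6, -188.0, 62.3]
ee_rot: [0.0, 0.623, 0.782, 0.0]
force: [-1.5, 0.9, 11.6]
grip_width: -0.1
grasp_force: 5.5
```

Emit:
{"method": "apply_moves", "body": {
  "targets": [
    [[0,0,0.002],[0,0,0],1],
    [[0,0,0.004],[0,0,0],1],
    [[0,0,0.006],[0,0,0],1],
    [[0,0,0.006],[0,0,0],1],
    [[0,0,0.006],[0,0,0],1]
  ]
}}

```text
time: 21.0
tool_pos: [555.5, -188.1, 60.3]
ee_rot: [0.0, 0.623, 0.782, 0.0]
force: [0.4, 1.1, 6.3]
grip_width: -0.1
grasp_force: 2.7
```

Force dropped from about 11.5 N to 6 N at z = 60.3, and the height fits a fully home cover, so the -y side has clicked. I'll lift, move over the button and check.

Emit:
{"method": "apply_moves", "body": {
  "targets": [
    [[0,0,-0.06],[0,0,0],1],
    [[0,0,-0.16],[0,0,0],1],
    [[0,0,-0.26],[0,0,0],1],
    [[0.1,0,-0.3],[0,0,0],1],
    [[0.3,0,-0.3],[0,0,0],1]
  ]
}}

```text
time: 21.5
tool_pos: [542.8, -130.4, 121.6]
ee_rot: [0.001, 0.624, 0.781, 0.0]
force: [0.4, 0.7, 0.3]
grip_width: -0.0
grasp_force: 0.0
```

Emit:
{"method": "apply_moves", "body": {
  "targets": [
    [[0.2,0,0],[0,0,0],1],
    [[0.3,0,0],[0,0,0],1],
    [[0.33,0,0],[0,0,0],1],
    [[0.33,0,0],[0,0,0],1],
    [[0.33,0,0],[0,0,0],1]
  ]
}}

```text
time: 22.0
tool_pos: [526.8, -65.6, 120.1]
ee_rot: [0.0, 0.623, 0.782, -0.0]
force: [0.5, -0.5, 0.3]
grip_width: -0.1
grasp_force: 0.0
```

```bash
python3 - <<'E'
from ov import *
plan(524.8,-63.2,82,13.16)
o=[]
for cam,x0,y0,x1,y1,s in(("side",265,140,345,230,5),("top",310,170,390,260,5)):
    f=f"pics/{cam}5.png";cv2.imwrite(f,vision.grab_frame(cam))
    im=cv2.resize(cv2.imread(f)[y0:y1,x0:x1],None,fx=s,fy=s,interpolation=2)
    draw(im,cam,fr([544.7,-145.4],13.16,63.5,(-44.5,44.5),(-54.5,54.5)),x0,y0,s,(0,0,255))
    o.append(im)
cv2.imwrite("pics/ov4.png",np.hstack(o))
E
```

```text
t 22.0 pos [526.8 -65.6 120.1] yaw 12.97 F [ 0.5 -0.5  0.3] w -0.1 gf 0.0 q [-0.12  0.26 -0.39  0.93 -0.    1.22]
shift [ 0.0138 -0.0071  0.1903] turn [-0.      0.0001 -0.0005]
```

View pics/ov4.png

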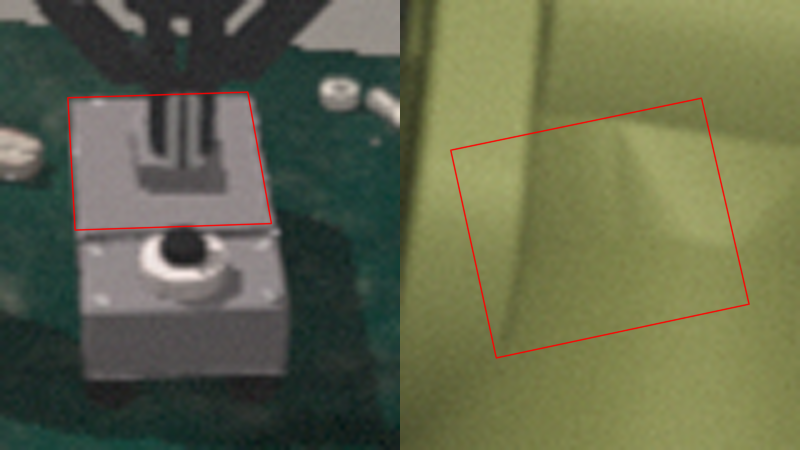

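The side view shows the cover's outline matching the home prediction. I'll check the back (-y) edge's height and tilt numerically while lowering to the button.

Emit:
{"method": "apply_moves", "body": {
  "targets": [
    [[0.013,-0.006,0.05],[0,0,0],1],
    [[0.013,-0.006,0.1],[0,0,0],1],
    [[0.013,-0.006,0.13],[0,0,0],1],
    [[0.013,-0.006,0.16],[0,0,0],1],
    [[0.013,-0.006,0.17],[0,0,0],1]
  ]
}}

```text
time: 22.6
tool_pos: [524.4, -63.0, 85.0]
ee_rot: [-0.001, 0.623, 0.782, -0.0]
force: [-0.1, -0.5, 0.3]
grip_width: 0.2
grasp_force: 0.0
```

```bash
python3 - <<'E'
from ov import *
plan(524.8,-63.2,80,13.16)
for f in("side4","side5"):
    g=cv2.imread(f"pics/{f}.png").astype(float);sat=g.max(2)-g.min(2)
    for u in(283,287,310):
        col=sat[150:175,u-1:u+2].mean(1);i=np.where(col<18)[0]
        k=next(j for j in range(3,24) if col[j-1]>18>=col[j]);e=150+k-1+(col[k-1]-18)/(col[k-1]-col[k])
        print(f,u,round(e,2))
for z in(63.5,67.5,71.5):
    P=fr([544.7,-145.4],13.16,z,(-44.5,44.5),(-54.5,54.5));a,b=proj("side",P[0]),proj("side",P[1])
    print(z,[round(float(a[1]+(b[1]-a[1])*(u-a[0])/(b[0]-a[0])),2) for u in(283,287,310)])
E
```

```text
t 22.6 pos [524.4 -63.   85. ] yaw 12.96 F [-0.1 -0.5  0.3] w 0.2 gf 0.0 q [-0.12  0.29 -0.43  0.85 -0.    1.22]
shift [-0.0013  0.0018  0.025 ] turn [-0.0002 -0.0001 -0.0005]
side4 283 153.14
side4 287 155.89
side4 310 155.65
side5 283 158.43
side5 287 158.45
side5 310 157.97
63.5 [158.9, 158.77, 158.05]
67.5 [157.53, 157.4, 156.68]
71.5 [156.15, 156.02, 155.3]
```

The back edge now matches the home height at both ends (rows 158.4 and 158.0 against 158.8 and 158.0 expected). Now the button.

Emit:
{"method": "apply_moves", "body": {
  "targets": [
    [[0,0,0.008],[0,0,0],1],
    [[0,0,0.016],[0,0,0],1],
    [[0,0,0.024],[0,0,0],1],
    [[0,0,0.032],[0,0,0],1],
    [[0,0,0.04],[0,0,0],1]
  ]
}}

```text
time: 23.1
tool_pos: [525.3, -63.0, 78.3]
ee_rot: [0.0, 0.623, 0.782, 0.0]
force: [0.1, -0.4, 2.5]
grip_width: -0.5
grasp_force: 1.2
```

Emit:
{"method": "apply_moves", "body": {
  "targets": [
    [[0,0,0.004],[0,0,0],1],
    [[0,0,0.008],[0,0,0],1],
    [[0,0,0.012],[0,0,0],1],
    [[0,0,0.015],[0,0,0],1],
    [[0,0,0.015],[0,0,0],1]
  ]
}}

```text
time: 23.6
tool_pos: [525.3, -63.0, 75.3]
ee_rot: [0.0, 0.623, 0.782, 0.0]
force: [-0.2, 0.7, 3.9]
grip_width: 0.1
grasp_force: 1.9
```

Emit:
{"method": "apply_moves", "body": {
  "targets": [
    [[0,0,0.004],[0,0,0],1],
    [[0,0,0.008],[0,0,0],1],
    [[0,0,0.012],[0,0,0],1],
    [[0,0,0.015],[0,0,0],1],
    [[0,0,0.015],[0,0,0],1]
  ]
}}

```text
time: 24.1
tool_pos: [525.3, -63.0, 72.3]
ee_rot: [0.0, 0.623, 0.782, 0.0]
force: [-0.4, 0.7, 6.1]
grip_width: -0.0
grasp_force: 3.1
```

Emit:
{"method": "apply_moves", "body": {
  "targets": [
    [[0,0,0.003],[0,0,0],1],
    [[0,0,0.006],[0,0,0],1],
    [[0,0,0.009],[0,0,0],1],
    [[0,0,0.01],[0,0,0],1],
    [[0,0,0.01],[0,0,0],1]
  ]
}}

```text
time: 24.6
tool_pos: [525.4, -63.0, 70.6]
ee_rot: [0.0, 0.623, 0.782, 0.0]
force: [-0.9, 0.4, 8.4]
grip_width: 0.1
grasp_force: 4.4
```

The slope stiffened to about 1.5 N/mm, so the button is at its stop: 81 − 5 − 5.4 mm sink ≈ 70.6. Releasing straight up and moving clear.

Emit:
{"method": "apply_moves", "body": {
  "targets": [
    [[0,0,-0.05],[0,0,0],1],
    [[0,0,-0.15],[0,0,0],1],
    [[0,0,-0.3],[0,0,0],1],
    [[0,0,-0.5],[0,0,0],1],
    [[0,0,-0.7],[0,0,0],1]
  ]
}}

```text
time: 25.1
tool_pos: [523.7, -62.9, 210.9]
ee_rot: [-0.001, 0.623, 0.782, -0.001]
force: [1.0, -0.6, -0.0]
grip_width: -0.3
grasp_force: 0.0
```

Emit:
{"method": "apply_moves", "body": {
  "targets": [
    [[0.2,0,0],[0,0,0],1],
    [[0.4,0,0],[0,0,0],1],
    [[0.6,0,0],[0,0,0],1],
    [[0.7,0,0],[0,0,0],1],
    [[0.7,0,0],[0,0,0],1]
  ]
}}

```text
time: 25.6
tool_pos: [492.3, 75.5, 209.9]
ee_rot: [-0.001, 0.621, 0.784, -0.0]
force: [-0.1, -0.1, -0.0]
grip_width: 0.3
grasp_force: 0.0
```

```bash
python3 - <<'E'
from ov import *
for c in("side","top"):cv2.imwrite(f"pics/{c}6.png",vision.grab_frame(c))
a=cv2.resize(cv2.imread("pics/side6.png")[130:230,250:360],None,fx=3.6,fy=3.6,interpolation=2);b=cv2.resize(cv2.imread("pics/top6.png")[170:260,290:390],None,fx=4,fy=4,interpolation=2)
cv2.imwrite("pics/fin.png",np.hstack([a,b]))
E
```

```text
(no output)
```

View pics/fin.png

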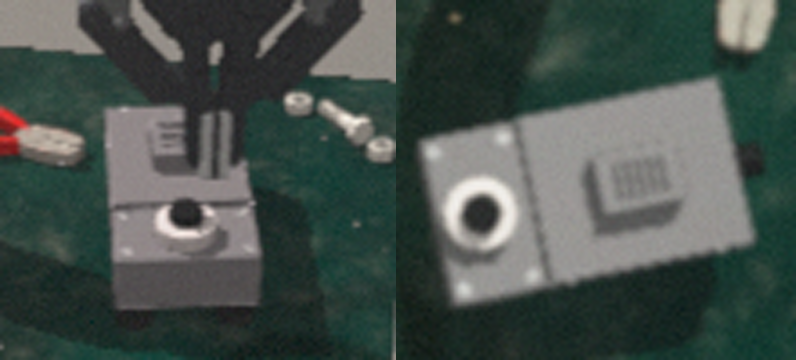

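The final pictures show the cover flush on the bay, its outline filling the walls in the top view, and the button back up at side crop (186,212). The arm is clear of everything.

```bash
python3 -c "
from rig import arm
print(arm.close_job())"
```

```text
the job is handed in; nothing more can be done
None
```

The cover is clicked home and flush on all four clips (peak push about 14 N, below the roughly 20 N that squashes the buffers), the test button was pressed to its stop and sprang back, and the job was handed in at about 26 s.

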